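# Level a culture-plate stand with a wedge shim

## Task

The hinged plate stand in the safety cabinet sits low at its one screw foot. Pick up the tapered wedge shim (not the flat packer) and gently ease its thin end in under that foot, flat on the deck, until the steel ball of the level on the platform rests between the two middle rings; do not drive it so far that the ball runs over to the far outer ring. Do not press or lift the stand by hand or ram it, leave everything else on the deck alone, then let go of the shim and leave it there holding the platform level.

Things in the scene. Friction and masses are not known exactly. Their poses are not given: they have to be found in the camera images.
- base: L-shaped steel base, fixed. Origin on the deck under the stand's middle; x from the front (foot) to the rear (hinge), z up. Foot at x -95, y -60 mm; hinge along y at x +95, 46 mm up. 10 mm thick: cross-piece x +20 to +110 over all 200 mm of width, arm x -70 to +20, y +30 to +100 with a rest post. Deck under and before the foot is free: a shim pushed along +x can go 115 mm past the foot.
- platform: Steel platform, 170 x 200 x 8 mm, with a 36 mm wide ear at the foot's corner reaching 18 mm in front of the foot; underside 42 mm up when level. Carries a clear six-well plate and the ball level (top 76 mm up). 0.6 to 1.3 kg, swings freely on the rear hinge. Origin on the hinge axis, 190 mm behind the foot. At the start its front rests 0.055 rad low, 10 mm at the foot.
- foot_screw (a point): On the screw foot's axis at the ear's top face (50 mm above the deck when level); axes of the platform. Right under it hangs the foot, a black ball end 16 mm wide; its 18 mm wide head stands up to 20 mm above. How far the foot is screwed out is unknown: its lowest point starts 4 to 12 mm above the deck, and is 14 to 22 mm up when level. It does not slip.
- level_ball (a joint): Reading of the level, m: where the 16 mm steel ball stands along its white channel. 0: midway between the two middle rings, platform level. Negative: ball towards the front, foot too low. It moves 1 mm for each 0.001 rad of tilt and settles in about 1 s; -0.055 at the start. The middle rings are 16.5 mm, the outer rings 45 mm either side of the middle.
- level_mid (a point): Middle of the level's channel on the platform, where the ball's centre is when it reads zero. The channel lies along the platform's x (front to rear), 150 mm long.
- shim_grip (a point): Centre of the wedge shim's grip block, 20 mm above its underside; grey plastic, about 0.13 kg, flat on the deck. x points along it to the thin tip, z up. Block 45 (x) x 34 (y) x 40 mm high; from its front face, 22.5 mm ahead of here, the 34 mm wide wedge runs 120 mm on, its top falling evenly 1 in 5 from 26 mm to 2 mm at the tip, 142.5 mm ahead of here.
- packer: Flat packer, grey plastic, like the shim and with the same grip block, but its tongue is flat, 12 mm thick, not tapered. Not wanted: leave alone. Origin under its middle, 165 mm long along x, 34 mm wide. Shim and packer lie one on each side of the stand's front, either way round.
- marker_a: Marker pen lying on the deck, 130 mm along x, 17 mm thick, origin underneath its middle. Leave alone.
- marker_b: Another marker pen, same size, red cap. Leave alone.
- controller: Pistol-shaped pipette filler lying down, about 200 x 36 x 90 mm high, origin underneath. Leave alone.
- dishes: Stack of dishes, 90 mm across, 60 mm high, origin underneath. Leave alone.
- bottle: Bottle, 70 mm across, 150 mm high, origin underneath. Leave alone.
Not all that is in view belongs to the job. What is shaped like the part that bears shim_grip but blue, orange or red is not meant.

How it is judged:
By the outcome, as a careful person would: the job done as asked, in the order asked, and still so for the second after the job is handed in, with the robot touching nothing.
It also fails if it takes over 70 s, if anything falls off the work surface, if the arm or the gripper's body presses on something with over 40 N, if the wrist force passes 120 N, or if a joint passes its speed limit or range.

## Robot

A 7-joint arm with a two-finger parallel gripper is mounted at the origin on the work surface. World frame = base frame: x ahead of the robot, y to its left, z up, the work surface at z = 0. Lengths are in m, angles in rad, forces in N, time in s.
With the tool pointing down it reaches from about 0.425 to 0.925 m from the base axis. Payload 6.8 kg.
Tool frame: the origin (TCP) lies midway between the tips of the shut fingers; the grasp point (between the pads) lies r.grasp_offset behind it (r.grasp_offset is the distance from the TCP to the grasp point, in m); z points along the fingers, y is the direction in which the jaws open and shut (so a half turn about z gives the same grasp; the last joint's range is limited). The gripper opens to 85 mm and grips with 20 to 120 N. Pads are 22 mm wide; open, the fingers measure 114 mm over their backs; the gripper's body (76 mm by 85 mm) begins 54 mm behind the grasp point. The pads swing forward as they close: fully open they stand 13 mm farther back than shut.
Start: joints at [1.081, 0.477, 0.022, 1.555, -0.011, 1.109, -0.083], TCP at [0.252, -0.626, 0.231] pointing down, gripper open.
Joint ranges: [-2.96, 2.96], [-0.34, 2.1], [-1.41, 1.46], [0.24, 2.44], [-1.37, 4.51], [0.17, 1.92], [-2.96, 2.96]. Speed limits (rad/s): [2.39, 2.39, 3.14, 3.14, 3.14, 3.14, 3.14].

## Interface

Orientations are given as a rotation vector (axis times angle).
In Python, from bench import r gives the robot as it stands. The module is installed in compiled form; this text tells all that it offers.
- The arm moves only by the tool send_rows, never from a script. Its argument "moves" is one flat list of numbers, 4 for each row, row after row: the shift along the tool's x, y, z in mm, then the turn about the tool's z in degrees. A call has 1 to 8 rows; each row is the pose to reach, as a shift and turn from the pose commanded when the call began, along the tool's axes at that moment; what a row does not reach only later rows make up. A row lasts 1/8 s, in which the tool goes at most 62.5 mm and 10.7 degrees, less where a joint would pass 70% of its speed; a pose out of reach is approached as far as the arm can. A call with a gripper value outside its range is refused whole. "hand" is the closure, from 0 (fully open) to 1 (shut), set as the call begins (left out, the last holds). The fingers move at their own pace and stop on an object; "newtons" is the grip in N (left out, the last holds). Time passes only in rows, so rows that repeat a pose let the fingers close. It gives the time, the measured TCP pose, the force and the opening at its end, in the units of the state.
- r.get_obs(): the state, without advancing time (a new reading comes with each control period).
- r.grab_frame(name): name is "side" or "top"; returns a dict with "img" (400x640x3 uint8, red, green, blue), "mtx" (3x3 intrinsics, pixels), "world_to_cam" (4x4, takes a point from world to camera coordinates). Camera axes: x right, y up, looking along -z (the intrinsics and any distortion apply to the point x, -y, -z); pixel columns grow to the right and rows downward; lengths in m; the calibration is good to about 2 mm. A picture is of the moment at which its call begins. There is no depth.
- r.hand_in(): hands the job in, once; it reports no verdict.
The state is a dict: "clock": time; "joints": joint angles; "qvel": joint speeds; "tau": joint torques, N m; "tcp_pos": TCP position; "orientation": TCP orientation; "contact_force": force on the tool from outside, world axes, zero at the start; "moment": the same for the moment, N m; "grip_width": finger opening in m.
Only numpy, scipy, OpenCV 4.12 (cv2) and the standard library are available. Lean on these libraries where they do the work, as an engineer would, in place of code of your own. Each camera call takes 0.05 s, during which the arm holds its last target.

## Working session

There is one attempt and no reset: what is moved stays moved. The work goes in short steps, Python scripts to look and compute and a tool call to move; the robot and the scene stay as the last step left them, time stands still between calls to the robot, and variables do not carry over. Pictures are saved under pics/ and viewed, and the job is handed in when it is done.

Besides the shell and the picture viewer there is one more tool, called after "Call:" by a JSON object that holds its "name" and its "arguments". send_rows: Moves the arm, as the interface text tells. Its arguments: {"type":"object","properties":{"moves":{"type":"array"},"hand":{"type":"number"},"newtons":{"type":"number"}},"required":["moves"]}

```bash
mkdir -p pics
python3 - <<'E'
from bench import r
import cv2,pickle
o=r.get_obs();print({k:o[k] for k in o}, r.grasp_offset)
for n in("side","top"):
    f=r.grab_frame(n);pickle.dump(f,open(f'{n}0.pkl','wb'));cv2.imwrite(f'pics/{n}0.png',f['img'][:,:,::-1]);print(n,f['mtx'],f['world_to_cam'],[k for k in f])
E
```

```text
{'clock': 0.0, 'joints': array([ 1.08087847,  0.47777766,  0.02231919,  1.55648237, -0.01152629,
        1.10926721, -0.08310633]), 'qvel': array([-0.00130615,  0.00205998, -0.00072214,  0.00103556,  0.00032707,
        0.00032371,  0.001905  ]), 'tau': array([ 2.55060911e-05, -5.96456516e+01,  1.60801996e+00, -2.81195408e+01,
        1.25047108e-02,  9.55811032e-03,  8.01643210e-06]), 'tcp_pos': array([ 0.25129181, -0.62583495,  0.23032729]), 'orientation': array([-3.08278962e+00, -5.95822126e-01,  6.93227253e-04]), 'contact_force': array([0.35480036, 0.06345997, 0.50541559]), 'moment': array([-0.01542127, -0.00028424, -0.0004509 ]), 'grip_width': 0.08512400431780198} 0.0187
side [[444.62173675   0.         312.93910662]
 [  0.         444.62173675 195.76112216]
 [  0.           0.           1.        ]] [[-0.86563854 -0.50057318  0.00981865  0.44205244]
 [ 0.35088782 -0.5925661   0.72508148 -0.2845446 ]
 [-0.35713814  0.63110372  0.68859309 -1.3098536 ]
 [ 0.          0.          0.          1.        ]] ['img', 'mtx', 'world_to_cam']
top [[382.60190716   0.         323.36241535]
 [  0.         382.60190716 201.78082272]
 [  0.           0.           1.        ]] [[-0.00540672 -0.99981169 -0.01863712 -0.0570882 ]
 [ 0.99460017 -0.00730828  0.10352343 -0.56344794]
 [-0.10364014 -0.01797676  0.99445239 -1.49098276]
 [ 0.          0.          0.          1.        ]] ['img', 'mtx', 'world_to_cam']
```

View pics/side0.png

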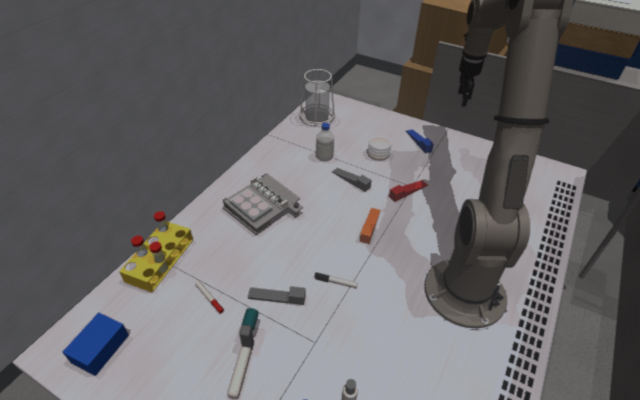

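View pics/top0.png

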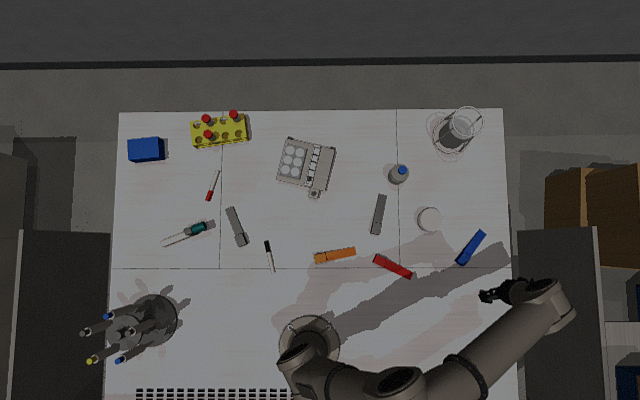

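```bash
cat > h.py <<'E'
import pickle,cv2,numpy as np
def load(n):return pickle.load(open(n+'.pkl','rb'))
def ray(f,u,v):
    K=f['mtx'];W=f['world_to_cam'];R=W[:3,:3];t=W[:3,3]
    d=np.linalg.inv(K)@np.array([u,v,1.]);d=np.array([d[0],-d[1],-d[2]])
    return -R.T@t,R.T@d
def onz(f,u,v,z):
    c,d=ray(f,u,v);return c+d*(z-c[2])/d[2]
def tri(f,p,g,q):
    a,d=ray(f,*p);b,e=ray(g,*q);d/=np.linalg.norm(d);e/=np.linalg.norm(e)
    s=np.linalg.lstsq(np.c_[d,-e],b-a,rcond=None)[0];P=a+s[0]*d;Q=b+s[1]*e
    return (P+Q)/2,np.linalg.norm(P-Q)
def proj(f,p):
    W=f['world_to_cam'];c=W[:3,:3]@np.asarray(p)+W[:3,3];q=f['mtx']@np.array([c[0],-c[1],-c[2]]);return q[:2]/q[2]
def crop(f,x0,y0,x1,y1,s,name):
    im=f['img'][y0:y1,x0:x1,::-1];im=cv2.resize(im,None,fx=s,fy=s,interpolation=cv2.INTER_CUBIC)
    im=np.clip(im.astype(float)*1.3,0,255).astype('uint8')
    return im
E
python3 - <<'E'
from h import *
s=load('side0');t=load('top0')
a=crop(s,240,280,315,310,5,'');b=crop(s,325,160,400,195,5,'')
c=crop(t,215,195,265,255,5,'');d=crop(t,360,185,410,245,5,'')
H=np.zeros((480,760,3),'uint8')
H[:150,:375]=a;H[:175,380:755]=b;H[176:476,:250]=c;H[176:476,380:630]=d
cv2.imwrite('pics/c1.png',H)
cv2.imwrite('pics/stand_t.png',crop(t,265,125,345,205,7,''))
cv2.imwrite('pics/stand_s.png',crop(s,215,165,310,240,8,''))
E
```

```text
(no output)
```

View pics/c1.png

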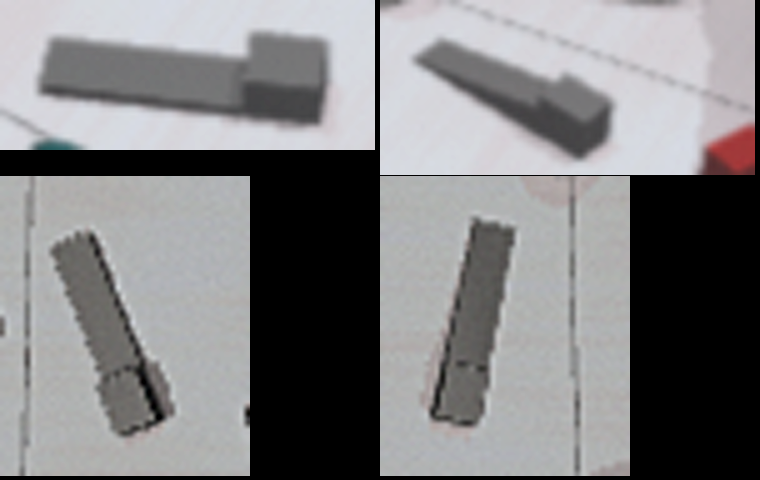

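View pics/stand_t.png

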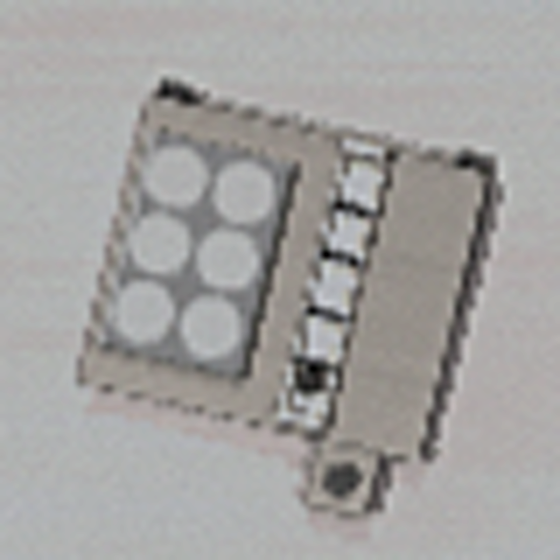

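View pics/stand_s.png

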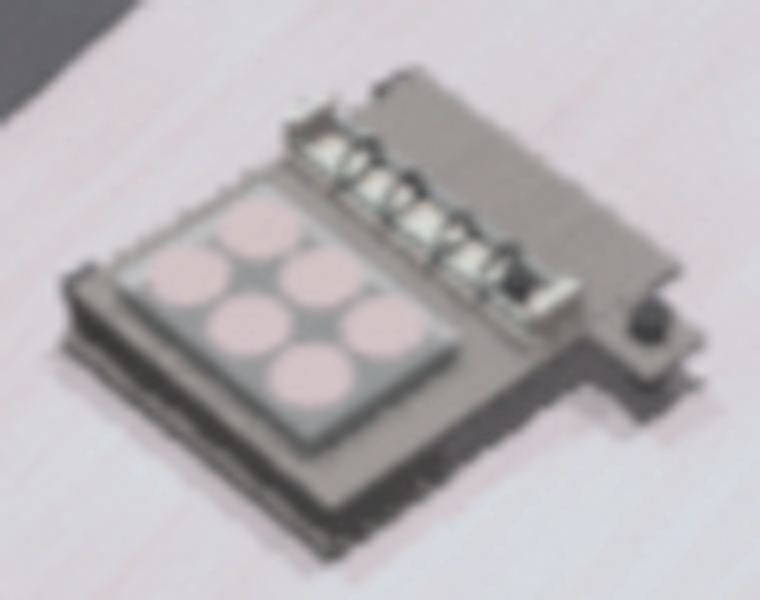

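Run:
```python
from h import *
s=load('side0');t=load('top0')
g=t['img'].astype(int)
# shim mask top
def mask(f,x0,y0,x1,y1,th):
    im=cv2.GaussianBlur(f['img'],(3,3),0);m=np.zeros(im.shape[:2],'uint8')
    m[y0:y1,x0:x1]=(im[y0:y1,x0:x1].max(2)<th)*255
    n,l,st,c=cv2.connectedComponentsWithStats(m);k=1+np.argmax(st[1:,4]);return (l==k).astype('uint8'),st[k]
m,st=mask(t,362,188,396,240,125);print(st)
c=max(cv2.findContours(m,0,1)[0],key=len);R=cv2.minAreaRect(c);print(R,cv2.boxPoints(R))
vis=crop(t,360,185,410,245,8,'');mm=cv2.resize(m[185:245,360:410],None,fx=8,fy=8,interpolation=0)
cv2.drawContours(vis,cv2.findContours(mm,0,1)[0],-1,(0,0,255),1);cv2.imwrite('pics/m1.png',vis)
# triangulate
f=lambda a,b:print(a,b,tri(t,a,s,b))
f((313.9,193.3),(296.2,205)) # head
# ball
f((265+312/7,125+377/7),(215+518/8,165+283/8))
# block top hidden: rough
cv2.imwrite('pics/m2.png',crop(s,325,160,400,195,10,''))
```

```text
[369 193  18  43 455]
((377.88458251953125, 214.07691955566406), (11.570852279663086, 42.16496658325195), 11.309932708740234) [[368.0769  233.61539]
 [376.34613 192.26923]
 [387.69226 194.53845]
 [379.42303 235.88461]]
(313.9, 193.3) (296.2, 205) (array([ 0.59355546, -0.02469139,  0.0422875 ]), np.float64(0.0044417541149071715))
(309.57142857142856, 178.85714285714286) (279.75, 200.375) (array([ 0.64960541, -0.00837191,  0.05025245]), np.float64(0.005439644293215761))
```

View pics/m1.png

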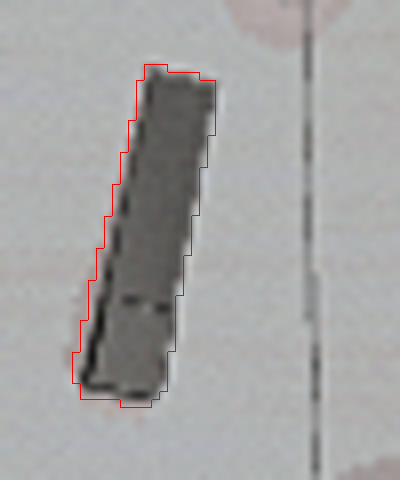

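View pics/m2.png

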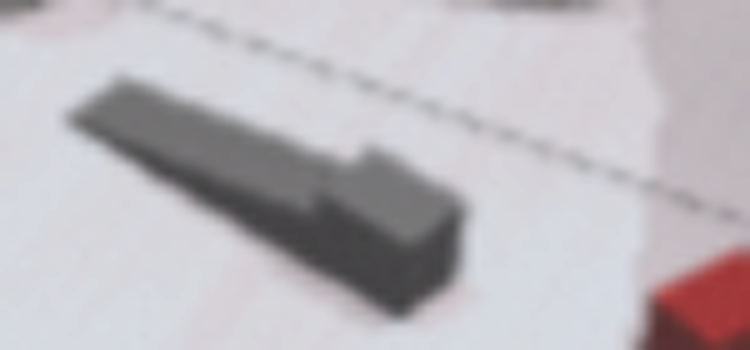

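Run:
```python
from h import *
s=load('side0');t=load('top0')
def cp(X,Y,x0,y0,k):return (x0+(X+.5)/k-.5,y0+(Y+.5)/k-.5)
T=lambda X,Y,z:onz(t,*cp(X,Y,360,185,8),z)
S=lambda X,Y,z:onz(s,*cp(X,Y,325,160,10),z)
for n,A in dict(topTip=[T(150,70,.002),T(213,82,.002)],sideTip=[S(70,117,.002),S(122,77,.002)],topFront=[T(125,298,.04),T(170,307,.04)],topBack=[T(97,383,.04),T(158,395,.04)],sideFront=[S(330,188,.04),S(372,150,.04)],sideBack=[S(412,243,.04),S(462,207,.04)]).items():
    print(n,np.round(np.array(A)*1000,1)[:,:2].tolist(),'mid',np.round(np.mean(A,0)*1000,1))
f=lambda a,b,n:print(n,tri(t,a,s,b))
f(cp(342,478,265,125,7),cp(650,318,215,165,8),'head')
f(cp(312,377,265,125,7),cp(518,283,215,165,8),'ball')
for a,b,n in [((400,150),(410,70),'?'),((380,480),(700,340),'ear front right'),((300,500),(655,375),'ear front left'),((83,383),(330,508),'plat front left'),((430,455),(680,270),'plat front right'),((155,85),(85,270),'rear left'),((490,160),(415,72),'rear right')]:
    f(cp(*a,265,125,7),cp(*b,215,165,8),n)
```

```text
topTip [[598.6, -282.4], [592.3, -314.0]] mid [ 595.5 -298.2    2. ]
sideTip [[593.1, -284.7], [587.1, -315.9]] mid [ 590.1 -300.3    2. ]
topFront [[481.6, -263.2], [477.1, -285.0]] mid [ 479.4 -274.1   40. ]
topBack [[440.3, -248.8], [434.3, -278.3]] mid [ 437.3 -263.5   40. ]
sideFront [[473.1, -257.8], [469.1, -284.7]] mid [ 471.1 -271.2   40. ]
sideBack [[434.7, -245.8], [427.4, -272.7]] mid [ 431.1 -259.3   40. ]
head (array([ 0.59447751, -0.02316626,  0.04647928]), np.float64(0.005134334692043405))
ball (array([ 0.65061943, -0.00695535,  0.05307302]), np.float64(0.005963342820800547))
? (array([ 0.75872469, -0.06374081,  0.08721326]), np.float64(0.03370029461934716))
ear front right (array([ 0.59113971, -0.04618851,  0.01675161]), np.float64(0.01772878661865764))
ear front left (array([ 5.80756694e-01, -1.33884086e-04,  3.99761945e-02]), np.float64(0.009974907694882428))
plat front left (array([0.65320719, 0.12555505, 0.03489835]), np.float64(0.0018117461906338014))
plat front right (array([ 0.6098774 , -0.07250195,  0.0263071 ]), np.float64(0.0051418785194658955))
rear left (array([0.8167993 , 0.08060826, 0.05298453]), np.float64(0.012072916614742898))
rear right (array([ 0.77566225, -0.10881052,  0.04142544]), np.float64(0.008834875181886734))
```

```bash
cat >> h.py <<'E'
from scipy.spatial.transform import Rotation as Ro
def go(o,p,yawdeg):
    """shift mm in tool axes, turn deg to have tool x (mod 180) along yaw"""
    R=Ro.from_rotvec(o['orientation']).as_matrix()
    d=R.T@(np.array(p)-o['tcp_pos'])*1000
    cur=np.degrees(np.arctan2(R[1,0],R[0,0]))
    tn=-(yawdeg-cur)  # tool z down
    tn=(tn+90)%180-90
    return np.round(d,1),round(tn,2),round(cur,2),np.round(R[:,2],3)
E
python3 - <<'E'
from h import *
from bench import r
o=r.get_obs()
print(go(o,(.4545,-.267,.12),-13.3))
t=load('top0');print([onz(t,*p,.03) for p in[(315,255),(355,247),(355,255)]])
print(onz(t,313.4,192.8,.055),proj(t,(.4545,-.267,.12)))
E
```

```text
(array([ 322.3, -257.2,  110.8]), np.float64(35.17), np.float64(21.87), array([-0.001,  0.002, -1.   ]))
[array([ 0.35378042, -0.0268384 ,  0.03      ]), array([ 0.38406879, -0.18360032,  0.03      ]), array([ 0.35303554, -0.18316714,  0.03      ])]
[ 0.59596338 -0.0223429   0.055     ] [378.87879663 228.03566367]
```

Call:
{"name": "send_rows", "arguments": {"moves": [40, -32, 0, 4.5, 80, -64, 10, 9, 120, -96, 20, 13.5, 160, -128, 40, 18, 200, -160, 60, 22.5, 240, -192, 80, 27, 285, -227, 95, 31, 322, -257, 111, 35.2], "hand": 0, "newtons": 40}}

```text
clock: 1.1
tcp_pos: [0.4554, -0.2657, 0.1197]
orientation: [-3.12, 0.367, -0.0]
contact_force: [-0.0, -0.0, 0.3]
grip_width: 0.0854
```

Call:
{"name": "send_rows", "arguments": {"moves": [0, 0, 0, 0, 0, 0, 0, 0, 0, 0, 0, 0, 0, 0, 0, 0]}}

```text
clock: 1.6
tcp_pos: [0.4541, -0.2692, 0.1206]
orientation: [3.119, -0.368, 0.001]
contact_force: [-0.3, -0.1, -0.3]
grip_width: 0.0856
```

```bash
cat > shot.py <<'E'
from h import *
from bench import r
import sys
def shot(tag,names=("side","top")):
    for n in names:
        f=r.grab_frame(n);pickle.dump(f,open(f'{n}{tag}.pkl','wb'))
    return [load(n+tag) for n in names]
E
python3 - <<'E'
from shot import *
o=r.get_obs();print(o['clock'],o['tcp_pos'],o['contact_force'],go(o,(.4545,-.267,.12),-13.3))
s,t=shot('1')
a=crop(s,310,110,410,210,5.5,'')[:550,:550];cv2.imwrite('pics/s1.png',a)
cv2.imwrite('pics/t1.png',crop(t,330,170,430,260,6,''))
print('proj',proj(s,o['tcp_pos']),proj(t,o['tcp_pos']))
E
```

```text
1.6 [ 0.45406378 -0.26924605  0.12060813] [-0.30565865 -0.13350102 -0.25074405] (array([-0.1, -2.3,  0.6]), np.float64(-0.15), np.float64(-13.45), array([ 0.   , -0.001, -1.   ]))
proj [365.69252822 161.02806678] [379.511426   228.14445889]
```

View pics/s1.png

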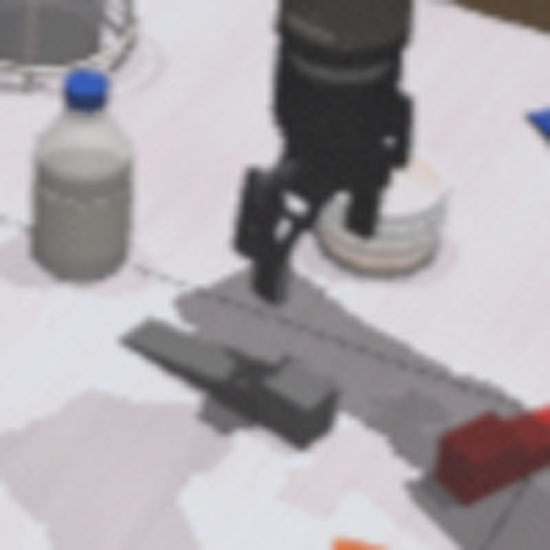

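View pics/t1.png

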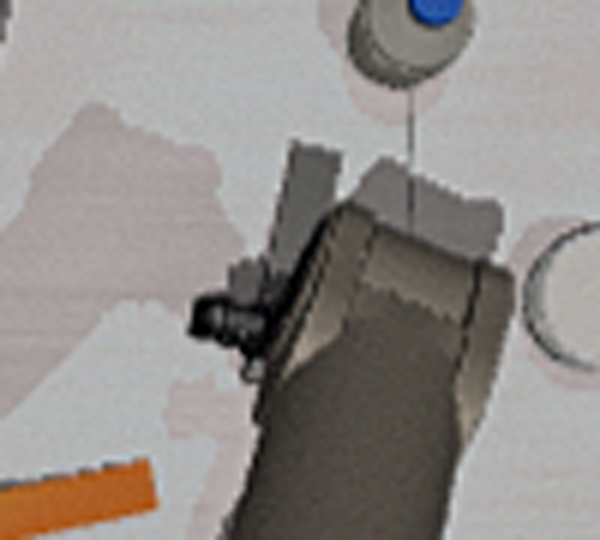

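Call:
{"name": "send_rows", "arguments": {"moves": [0, 0, 25, 0, 0, 0, 50, 0, 0, 0, 70, 0, 0, 0, 85, 0, 0, 0, 97, 0, 0, 0, 105, 0, 0, 0, 109, 0, 0, 0, 109, 0]}}

```text
clock: 2.7
tcp_pos: [0.4546, -0.268, 0.0113]
orientation: [3.12, -0.365, 0.0]
contact_force: [-0.2, 0.2, -0.5]
grip_width: 0.0856
```

Run:
```python
from shot import *
o=r.get_obs();print(o['clock'],o['tcp_pos'],o['contact_force'])
s,t=shot('2')
a=crop(s,320,140,400,210,8,'');cv2.imwrite('pics/s2.png',a)
```

```text
2.7 [ 0.45462877 -0.26798173  0.01132853] [-0.17372672  0.24702067 -0.50276543]
```

View pics/s2.png

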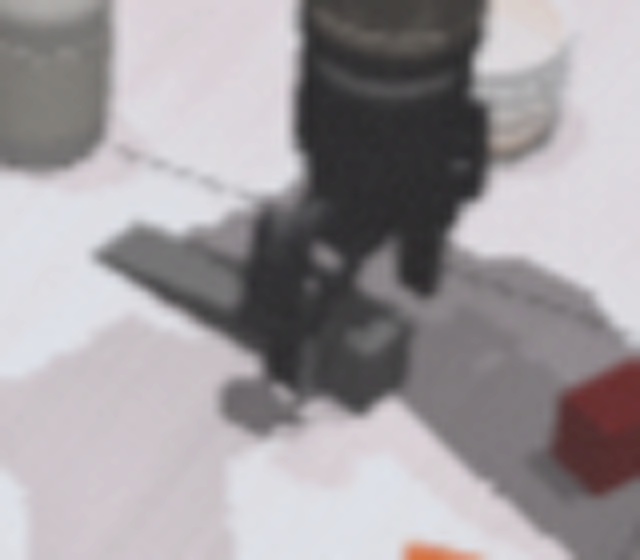

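Call:
{"name": "send_rows", "arguments": {"moves": [0, 0, 0, 0, 0, 0, 0, 0, 0, 0, 0, 0, 0, 0, 0, 0, 0, 0, 0, 0, 0, 0, 0, 0, 0, 0, 0, 0, 0, 0, 0, 0], "hand": 1, "newtons": 40}}

```text
clock: 3.8
tcp_pos: [0.4549, -0.268, 0.0116]
orientation: [3.12, -0.364, 0.001]
contact_force: [-0.8, 0.2, 4.7]
grip_width: 0.0332
```

Run:
```python
from shot import *
o=r.get_obs();print(o['clock'],o['tcp_pos'],o['contact_force'],o['grip_width'])
s,t=shot('3')
H=np.hstack([crop(s,325,150,385,200,7,''),crop(t,360,180,410,230,7,'')])
cv2.imwrite('pics/s3.png',H)
```

```text
3.8 [ 0.45487146 -0.26797076  0.01163927] [-0.77285671  0.2026216   4.70132686] 0.03321455932022994
```

View pics/s3.png

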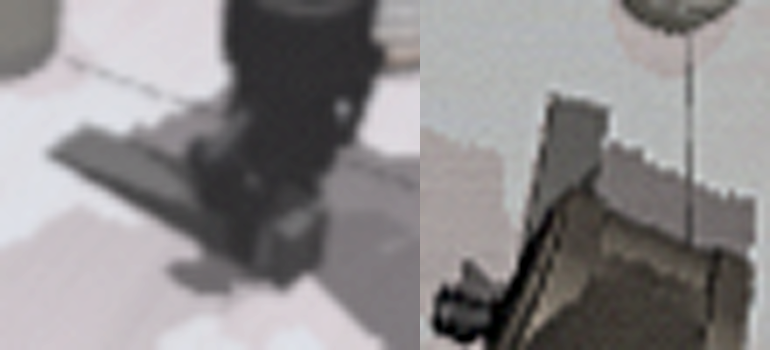

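Run:
```python
from h import *
s=load('side3');t=load('top3')
a=onz(t,360+161.5/7-.5,180+102.5/7-.5,.002);b=onz(s,325+68/7-.5,150+139/7-.5,.002)
g=np.array([.4549,-.268])
for q in(a,b):print(q,np.linalg.norm(q[:2]-g),np.degrees(np.arctan2(*(q[:2]-g)[::-1])))
```

```text
[ 0.5951142  -0.29953815  0.002     ] 0.14371735420916662 -12.676478061446954
[ 0.58962359 -0.29979417  0.002     ] 0.1384244003519712 -13.278595043144088
```

Call:
{"name": "send_rows", "arguments": {"moves": [0, 0, -5, 0, 0, 0, -12, 0, 0, 0, -12, 0]}}

```text
clock: 4.28
tcp_pos: [0.4549, -0.2682, 0.0239]
orientation: [3.12, -0.365, 0.002]
contact_force: [1.0, 0.1, -0.1]
grip_width: 0.0335
```

Run:
```python
from shot import *
o=r.get_obs();print(o['clock'],o['tcp_pos'],o['contact_force'],o['grip_width'])
print(go(o,(.4362,.0136,.0235),-12.9))
s,t=shot('4')
H=np.hstack([crop(s,325,150,385,200,7,''),crop(t,360,180,410,230,7,'')])
cv2.imwrite('pics/s4.png',H)
```

```text
4.275 [ 0.4549192  -0.26819764  0.02388335] [ 1.04078711  0.11960792 -0.10084592] 0.03354802261419407
(array([-8.320e+01, -2.699e+02,  2.000e-01]), np.float64(-0.44), np.float64(-13.34), array([ 0.001, -0.001, -1.   ]))
```

View pics/s4.png

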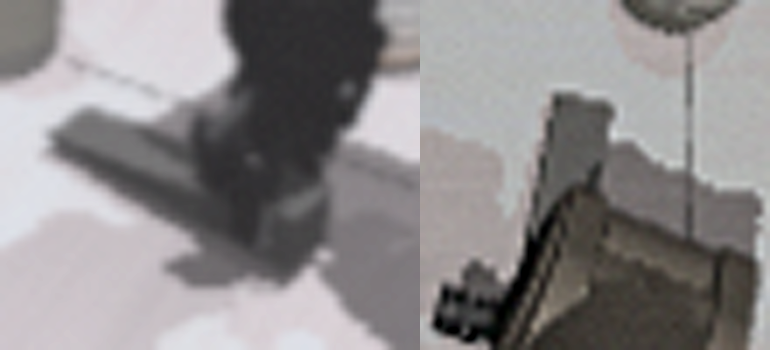

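Call:
{"name": "send_rows", "arguments": {"moves": [-6, -20, 0, 0, -18, -60, 0, 0, -32, -105, 0, -0.2, -46, -150, 0, -0.3, -60, -195, 0, -0.4, -72, -234, 0, -0.4, -80, -258, 0, -0.4, -83, -270, 0, -0.4]}}

```text
clock: 5.38
tcp_pos: [0.4351, 0.0163, 0.0232]
orientation: [-3.122, 0.348, 0.001]
contact_force: [-0.2, 0.5, -2.2]
grip_width: 0.0334
```

Run:
```python
from shot import *
o=r.get_obs();print(o['clock'],o['tcp_pos'],o['contact_force'],o['grip_width'])
s,t=shot('5')
cv2.imwrite('pics/s5.png',crop(s,220,160,360,260,5,''))
cv2.imwrite('pics/t5.png',crop(t,260,120,360,220,5,''))
```

```text
5.375 [0.43508891 0.01633491 0.02319894] [-0.19630248  0.52338635 -2.15782904] 0.03344838290508695
```

View pics/s5.png

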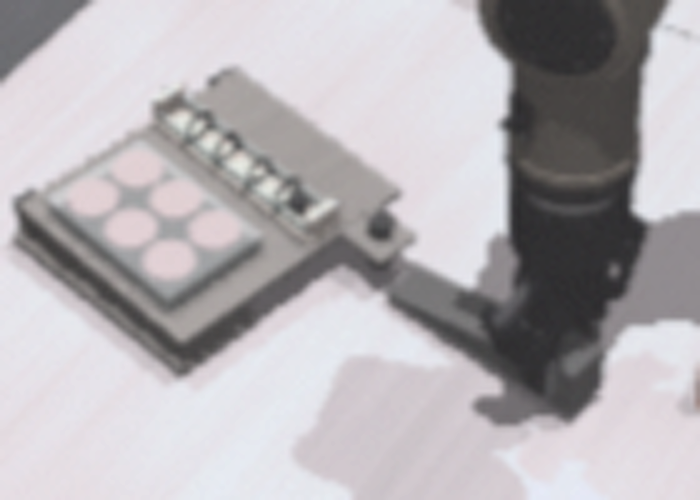

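View pics/t5.png

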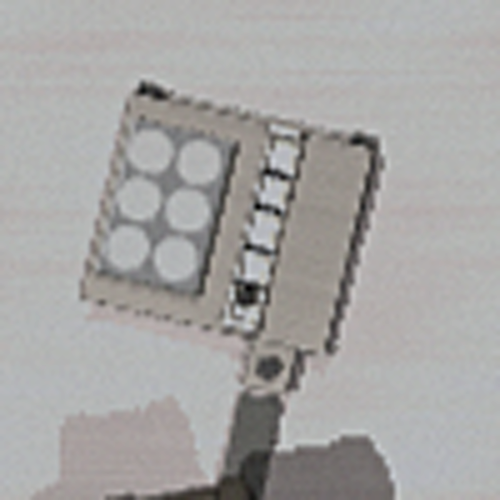

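Call:
{"name": "send_rows", "arguments": {"moves": [0, 0, 4, 0, 0, 0, 8, 0, 0, 0, 11, 0, 0, 0, 12, 0, 0, 0, 12, 0]}}

```text
clock: 6.1
tcp_pos: [0.4359, 0.0131, 0.0116]
orientation: [3.121, -0.356, -0.001]
contact_force: [-2.3, -1.8, 7.4]
grip_width: 0.0333
```

Run:
```python
from shot import *
o=r.get_obs();print(o['clock'],o['tcp_pos'],o['contact_force'],o['moment'],o['grip_width'],go(o,o['tcp_pos'],-12.8))
s,t=shot('6')
cv2.imwrite('pics/s6.png',crop(s,280,190,360,250,9,''))
```

```text
6.1 [0.43589343 0.01308922 0.01160564] [-2.27202683 -1.80875331  7.3740133 ] [-0.22741513  0.44830858  0.01586004] 0.03326164365863163 (array([0., 0., 0.]), np.float64(-0.2), np.float64(-13.0), array([-0., -0., -1.]))
```

View pics/s6.png

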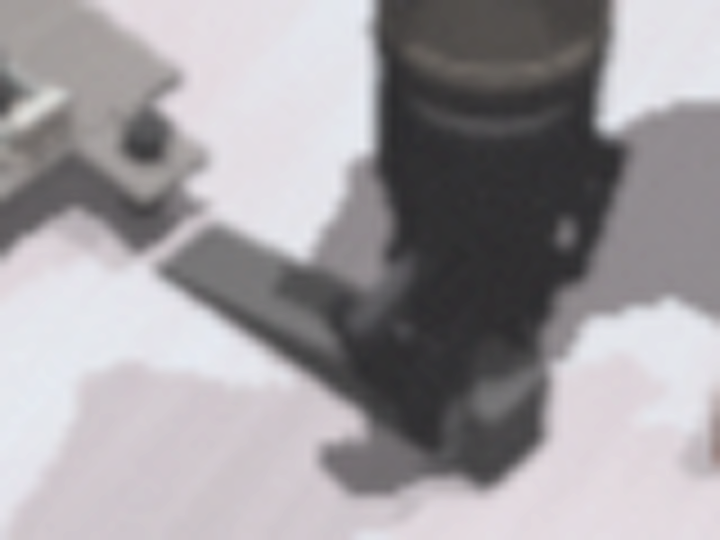

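Call:
{"name": "send_rows", "arguments": {"moves": [4, 0, 0, 0, 8, 0, 0, 0, 12, 0, 0, 0, 16, 0, 0, 0, 20, 0, 0, 0, 24, 0, 0, 0, 28, 0, 0, 0, 32, 0, 0, 0]}}

```text
clock: 7.2
tcp_pos: [0.4647, 0.0068, 0.0116]
orientation: [3.121, -0.354, -0.008]
contact_force: [-9.9, 2.1, 16.2]
grip_width: 0.0338
```

```bash
cat > look.py <<'E'
from shot import *
tag=sys.argv[1]
o=r.get_obs();print(o['clock'],o['tcp_pos'],o['contact_force'],o['grip_width'],go(o,o['tcp_pos'],-12.8)[2])
s,t=shot(tag)
cv2.imwrite(f'pics/L{tag}.png',np.hstack([cv2.resize(crop(s,230,160,330,250,4,''),(400,360)),crop(t,280,130,340,220,4,'')]))
E
python3 look.py 7
```

```text
7.2 [0.46469474 0.00678271 0.01157123] [-9.88190958  2.09305956 16.23912272] 0.03383819560938464 -12.93
```

View pics/L7.png

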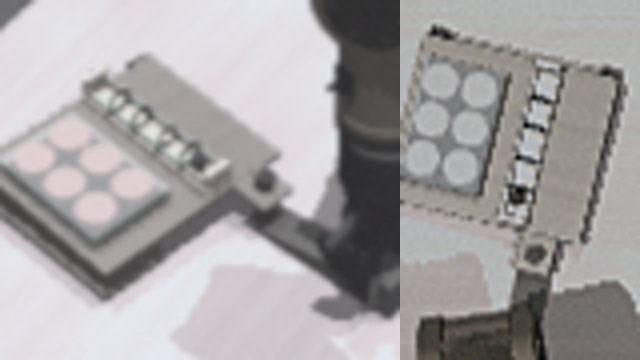

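Call:
{"name": "send_rows", "arguments": {"moves": [4, 0, -0.3, 0, 8, 0, -0.5, 0, 12, 0, -0.5, 0, 16, 0, -0.5, 0, 20, 0, -0.5, 0, 24, 0, -0.5, 0, 24, 0, -0.5, 0]}}

```text
clock: 8.18
tcp_pos: [0.4813, 0.003, 0.0112]
orientation: [3.121, -0.35, -0.028]
contact_force: [-24.1, 6.8, 30.2]
grip_width: 0.0335
```

```bash
python3 look.py 8
```

```text
8.175 [0.48132066 0.00299891 0.01116987] [-24.11163077   6.76791743  30.23237124] 0.03352429016042734 -12.8
```

View pics/L8.png

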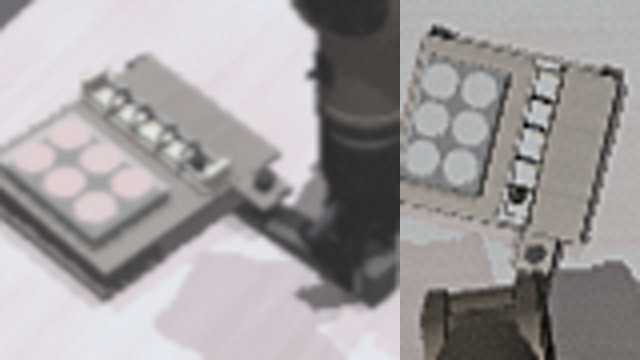

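Call:
{"name": "send_rows", "arguments": {"moves": [0, 0, -0.5, 0, 0, 0, -1, 0, 0, 0, -1.5, 0, 0, 0, -1.5, 0]}}

```text
clock: 8.78
tcp_pos: [0.4852, 0.0016, 0.0115]
orientation: [3.12, -0.352, -0.016]
contact_force: [-8.1, 2.3, -3.4]
grip_width: 0.0334
```

```bash
python3 - <<'E'
from shot import *
o=r.get_obs();print(o)
E
python3 look.py 9
```

```text
{'clock': 8.775, 'joints': array([-0.13542782,  0.51664208,  0.00502293,  2.14781071, -0.00749942,
        0.48770579, -1.91989743]), 'qvel': array([ 1.08884131e-03,  3.11344418e-03, -3.13824914e-05,  1.25931196e-03,
       -6.59732254e-04, -6.64012546e-04,  1.94914534e-04]), 'tau': array([  1.3777265 , -52.22132921,   3.43284287, -21.11370742,
         0.49404435,  -2.6858528 ,  -0.10197169]), 'tcp_pos': array([0.4852426 , 0.00164371, 0.01149383]), 'orientation': array([ 3.12021375, -0.3520343 , -0.01646459]), 'contact_force': array([-8.08312518,  2.33378055, -3.36022558]), 'moment': array([0.59327039, 1.98745117, 0.08025483]), 'grip_width': 0.033389061860207646}
8.775 [0.4852426  0.00164371 0.01149383] [-8.08312518  2.33378055 -3.36022558] 0.033389061860207646 -12.88
```

View pics/L9.png

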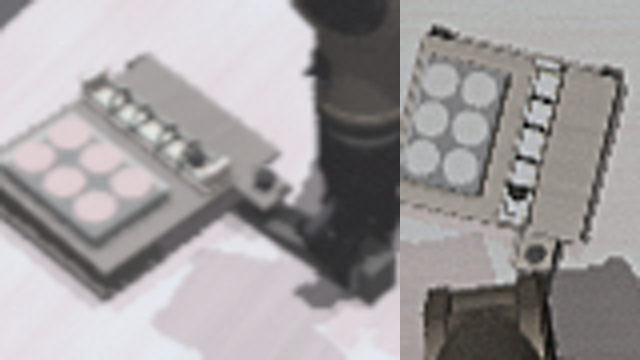

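Call:
{"name": "send_rows", "arguments": {"moves": [3, 0, 0, 0, 6, 0, 0, 0, 9, 0, -0.2, 0, 12, 0, -0.3, 0, 15, 0, -0.4, 0, 15, 0, -0.4, 0]}}

```text
clock: 9.62
tcp_pos: [0.5009, -0.0021, 0.0118]
orientation: [3.12, -0.353, -0.014]
contact_force: [-5.6, 0.9, -5.8]
grip_width: 0.0336
```

```bash
python3 look.py 10
```

```text
9.625 [ 0.50088168 -0.00211236  0.01182763] [-5.64757943  0.89238609 -5.84833424] 0.03357260373256376 -12.92
```

View pics/L10.png

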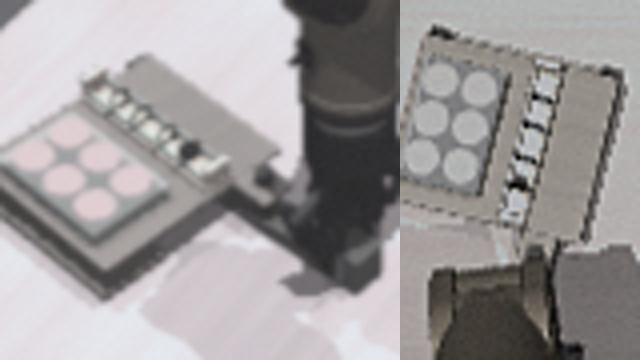

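Call:
{"name": "send_rows", "arguments": {"moves": [3, 0, 0.1, 0, 6, 0, 0.2, 0, 9, 0, 0.2, 0, 12, 0, 0.2, 0, 15, 0, 0.2, 0, 18, 0, 0.2, 0, 20, 0, 0.2, 0, 20, 0, 0.2, 0]}}

```text
clock: 10.72
tcp_pos: [0.5205, -0.0066, 0.0116]
orientation: [3.12, -0.353, -0.014]
contact_force: [-4.7, 1.1, -5.0]
grip_width: 0.0333
```

```bash
python3 look.py 11
```

```text
10.725 [ 0.52046185 -0.00655934  0.0115991 ] [-4.66037548  1.1041815  -4.95522746] 0.033325294460761684 -12.93
```

View pics/L11.png

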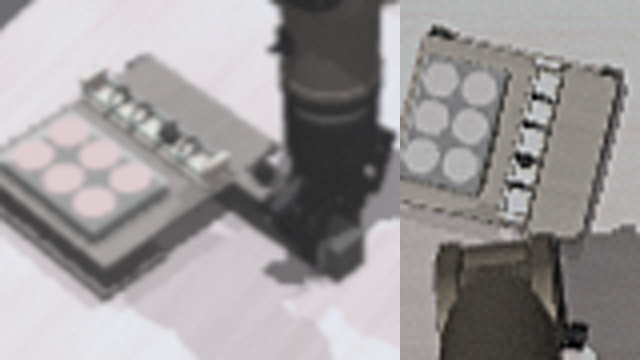

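Call:
{"name": "send_rows", "arguments": {"moves": [3, 0, 0, 0, 6, 0, 0, 0, 9, 0, 0.1, 0, 12, 0, 0.1, 0, 15, 0, 0.1, 0, 18, 0, 0.1, 0, 20, 0, 0.1, 0, 20, 0, 0.1, 0]}}

```text
clock: 11.82
tcp_pos: [0.54, -0.011, 0.0114]
orientation: [3.12, -0.353, -0.014]
contact_force: [-5.5, 2.0, -4.1]
grip_width: 0.0334
```

Call:
{"name": "send_rows", "arguments": {"moves": [0, 0, 0, 0, 0, 0, 0, 0, 0, 0, 0, 0, 0, 0, 0, 0, 0, 0, 0, 0, 0, 0, 0, 0, 0, 0, 0, 0, 0, 0, 0, 0]}}

```text
clock: 12.82
tcp_pos: [0.54, -0.011, 0.0114]
orientation: [3.12, -0.353, -0.013]
contact_force: [-5.4, 2.2, -5.5]
grip_width: 0.0335
```

```bash
python3 look.py 12
python3 - <<'E'
from h import *
s=load('side12');t=load('top12')
cv2.imwrite('pics/z12.png',np.hstack([crop(s,235,165,295,215,7,''),crop(t,295,135,335,185,7,'')]))
E
```

```text
12.825 [ 0.5399894  -0.01097269  0.01135552] [-5.36660116  2.19112503 -5.53444272] 0.033513872848911476 -12.92
```

View pics/L12.png

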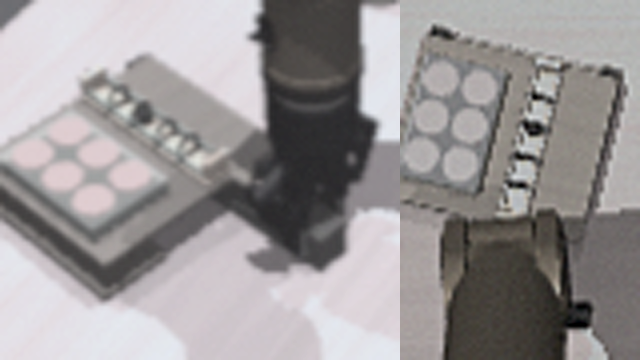

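View pics/z12.png

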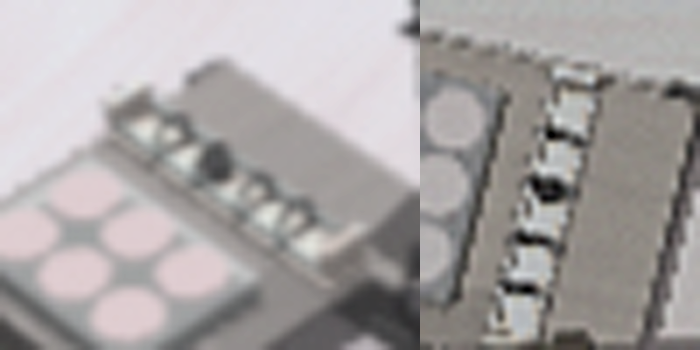

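Call:
{"name": "send_rows", "arguments": {"moves": [-3, 0, 0, 0, -6, 0, 0, 0, -9, 0, 0, 0, -12, 0, 0, 0, -14, 0, 0, 0, -14, 0, 0, 0, -14, 0, 0, 0, -14, 0, 0, 0]}}

```text
clock: 13.92
tcp_pos: [0.5302, -0.0075, 0.0132]
orientation: [-3.122, 0.353, 0.001]
contact_force: [0.0, 1.3, -7.4]
grip_width: 0.0334
```

Call:
{"name": "send_rows", "arguments": {"moves": [0, 0, 0, 0, 0, 0, 0, 0, 0, 0, 0, 0, 0, 0, 0, 0, 0, 0, 0, 0, 0, 0, 0, 0]}}

```text
clock: 14.68
tcp_pos: [0.5302, -0.0076, 0.0133]
orientation: [-3.122, 0.353, 0.001]
contact_force: [-2.4, 2.8, -7.8]
grip_width: 0.0334
```

```bash
python3 look.py 13
python3 - <<'E'
from h import *
s=load('side13');t=load('top13')
cv2.imwrite('pics/z13.png',np.hstack([crop(s,235,165,295,215,7,''),crop(t,295,135,335,185,7,'')]))
E
```

```text
14.675 [ 0.53022399 -0.00763924  0.01329288] [-2.36049281  2.81836347 -7.77016839] 0.03341835976842154 -12.91
```

View pics/z13.png

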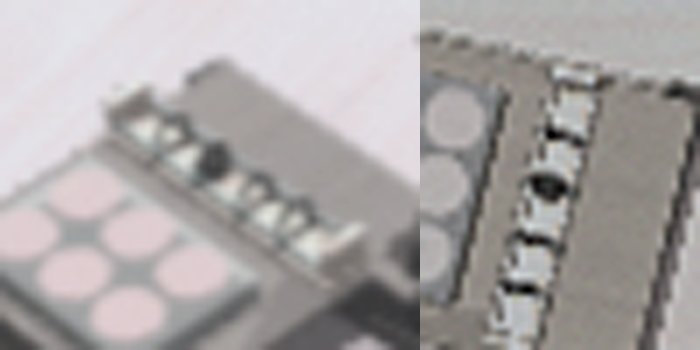

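Run:
```python
from h import *
A=[crop(load('side%d'%k),265,195,325,230,6,'') for k in (12,13)]
cv2.imwrite('pics/cmp.png',np.vstack(A))
```

```text
(no output)
```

View pics/cmp.png

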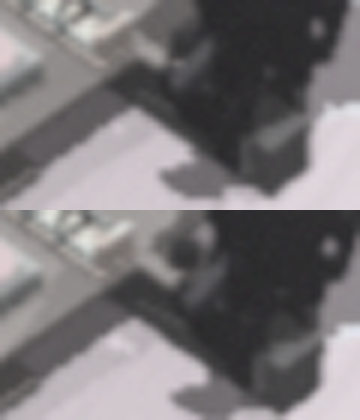

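Call:
{"name": "send_rows", "arguments": {"moves": [0, 0, 1, 0, 0, 0, 2, 0, 0, 0, 2.3, 0, 0, 0, 2.3, 0, 0, 0, 2.3, 0, 0, 0, 2.3, 0, 0, 0, 2.3, 0, 0, 0, 2.3, 0]}}

```text
clock: 15.78
tcp_pos: [0.5307, -0.0077, 0.0113]
orientation: [-3.122, 0.354, -0.0]
contact_force: [-2.9, 3.9, 1.8]
grip_width: 0.0334
```

```bash
python3 look.py 14
python3 - <<'E'
from h import *
s=load('side14');t=load('top14')
cv2.imwrite('pics/z14.png',np.vstack([np.hstack([crop(s,235,165,295,215,6,''),crop(t,295,135,335,185,6,'')]),cv2.resize(crop(s,265,195,325,230,6,''),(600,280))]))
E
```

```text
15.775 [ 0.53065574 -0.00772153  0.01130312] [-2.91538146  3.86439008  1.83072444] 0.033444198554577115 -12.93
```

View pics/z14.png

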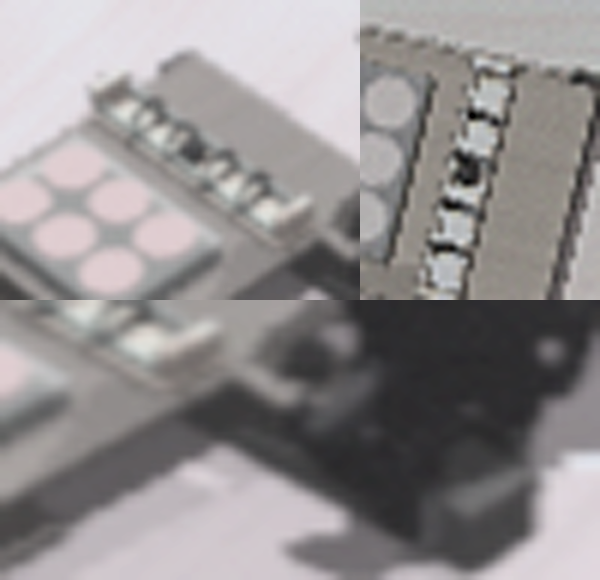

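Call:
{"name": "send_rows", "arguments": {"moves": [-2, 0, 0, 0, -4, 0, 0, 0, -6, 0, 0, 0, -7, 0, 0, 0, -7, 0, 0, 0, -7, 0, 0, 0, -7, 0, 0, 0, -7, 0, 0, 0]}}

```text
clock: 16.88
tcp_pos: [0.5241, -0.0067, 0.0113]
orientation: [3.121, -0.354, 0.001]
contact_force: [2.7, -3.5, 0.0]
grip_width: 0.0335
```

Call:
{"name": "send_rows", "arguments": {"moves": [0, 0, 0, 0, 0, 0, 0, 0, 0, 0, 0, 0, 0, 0, 0, 0, 0, 0, 0, 0, 0, 0, 0, 0, 0, 0, 0, 0, 0, 0, 0, 0], "hand": 0.3}}

```text
clock: 17.88
tcp_pos: [0.5238, -0.0063, 0.0111]
orientation: [3.122, -0.354, -0.0]
contact_force: [-0.3, -0.5, 0.4]
grip_width: 0.0598
```

```bash
cat > z.py <<'E'
from h import *
import sys
k=sys.argv[1]
s=load('side'+k);t=load('top'+k)
cv2.imwrite(f'pics/z{k}.png',np.vstack([np.hstack([crop(s,235,165,295,215,6,''),crop(t,295,135,335,185,6,'')]),cv2.resize(crop(s,265,195,325,230,6,''),(600,280))]))
E
python3 look.py 15;python3 z.py 15
```

```text
17.875 [ 0.5237602  -0.00625919  0.01109374] [-0.30383287 -0.455806    0.38238253] 0.05983332978793945 -12.93
```

View pics/z15.png

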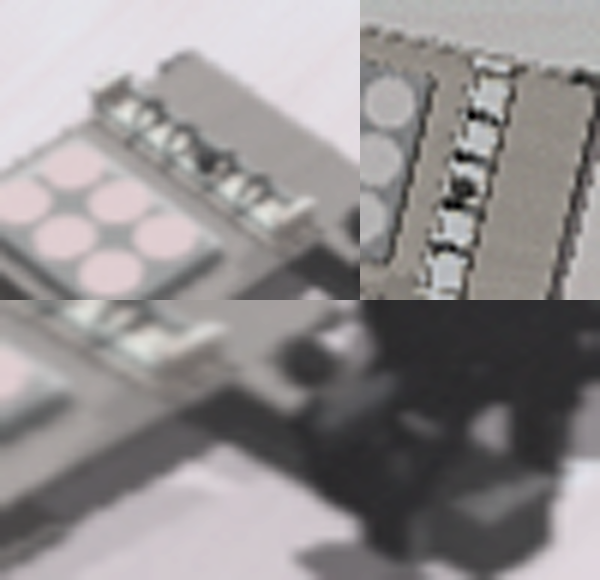

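```bash
cat > ball.py <<'E'
from h import *
import sys
def ball(n,x0,y0,x1,y1):
    im=cv2.cvtColor(load(n)['img'],cv2.COLOR_RGB2GRAY)[y0:y1,x0:x1];im=cv2.resize(im,None,fx=8,fy=8,interpolation=cv2.INTER_CUBIC)
    im=cv2.GaussianBlur(im,(0,0),9)
    m=cv2.minMaxLoc(im);p=m[2];return x0+(p[0]+.5)/8-.5,y0+(p[1]+.5)/8-.5,m[0]
for k in sys.argv[1:]:
    a=ball('top'+k,305,143,319,184);b=ball('side'+k,248,175,289,210)
    t=load('top'+k);P,g=tri(t,a[:2],load('side'+k),b[:2])
    print(k,np.round(a,1),np.round(b,1),np.round(P*1000,1),round(g*1000,1))
E
python3 ball.py 0 6 8 9 10 11 12 13 14 15
```

```text
0 [308.9 177.9  42. ] [279.2 199.7  69. ] [651.7  -6.5  54.3] 7.5
6 [309.1 178.1  42. ] [279.3 200.1  73. ] [651.5  -6.9  52.3] 7.5
8 [309.2 177.8  45. ] [287.8 208.7  71. ] [642.3 -12.4  15.8] 42.4
9 [309.1 177.7  44. ] [278.2 198.9  71. ] [653.7  -6.5  56.4] 4.4
10 [309.2 175.4  46. ] [288.2 208.9  47. ] [647.9 -14.1  12.1] 52.6
11 [310.7 169.6  47. ] [288.1 208.4  46. ] [664.9 -23.    1.8] 71.2
12 [312.9 161.6  45. ] [288.3 208.1  45. ] [687.8 -35.9 -13. ] 98.3
13 [312.6 161.1  46. ] [287.7 207.7  46. ] [689.5 -34.5 -10.7] 98.3
14 [312.6 162.6  44. ] [287.9 208.7  45. ] [685.8 -33.7 -14.2] 94.4
15 [311.3 166.4  50. ] [288.1 208.6  45. ] [673.8 -27.1  -4.5] 82.0
```

Call:
{"name": "send_rows", "arguments": {"moves": [0, 0, 0, 0, 0, 0, 0, 0, 0, 0, 0, 0, 0, 0, 0, 0, 0, 0, 0, 0, 0, 0, 0, 0], "hand": 1, "newtons": 40}}

```text
clock: 18.73
tcp_pos: [0.5237, -0.0063, 0.0113]
orientation: [3.122, -0.354, -0.0]
contact_force: [-2.1, -0.5, 5.8]
grip_width: 0.0331
```

Call:
{"name": "send_rows", "arguments": {"moves": [2, 0, 0, 0, 4, 0, 0, 0, 6, 0, -0.2, 0, 8, 0, -0.3, 0, 8.5, 0, -0.3, 0, 8.5, 0, -0.3, 0, 8.5, 0, -0.3, 0, 8.5, 0, -0.3, 0]}}

```text
clock: 19.73
tcp_pos: [0.5242, -0.0066, 0.0111]
orientation: [3.121, -0.352, -0.023]
contact_force: [-21.3, 5.1, 28.6]
grip_width: 0.0333
```

Call:
{"name": "send_rows", "arguments": {"moves": [0, 0, 0, 0, 0, 0, 0, 0, 0, 0, 0, 0, 0, 0, 0, 0, 0, 0, 0, 0, 0, 0, 0, 0, 0, 0, 0, 0, 0, 0, 0, 0], "hand": 0.3}}

```text
clock: 20.72
tcp_pos: [0.5321, -0.0081, 0.0114]
orientation: [3.122, -0.354, 0.0]
contact_force: [0.2, 0.8, 0.3]
grip_width: 0.0597
```

```bash
python3 look.py 16;python3 z.py 16; python3 ball.py 16
```

```text
20.725 [ 0.53206646 -0.0081396   0.01141912] [0.24152121 0.80672591 0.26706474] 0.059699990426211956 -12.93
16 [311.6 166.4  50. ] [288.4 208.2  46. ] [673.3 -28.2  -3.2] 82.6
```

View pics/z16.png

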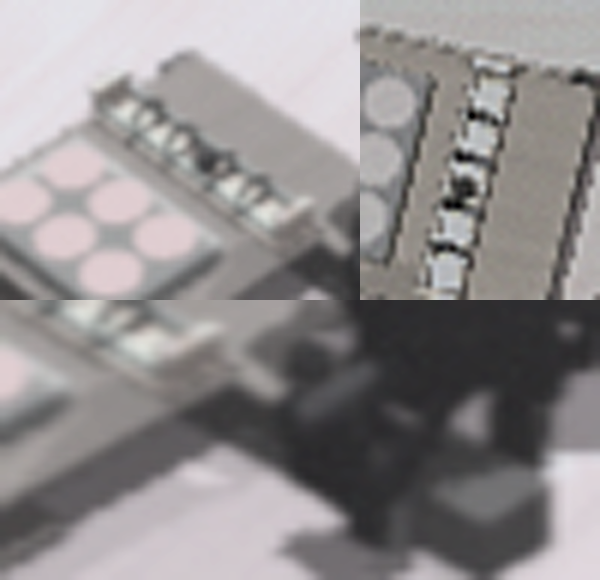

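Call:
{"name": "send_rows", "arguments": {"moves": [-4, 0, 0, 0, -8, 0, 0, 0, -8, 0, 0, 0]}}

```text
clock: 21.2
tcp_pos: [0.5237, -0.0062, 0.0114]
orientation: [3.122, -0.353, -0.001]
contact_force: [0.7, -0.7, 0.1]
grip_width: 0.06
```

Call:
{"name": "send_rows", "arguments": {"moves": [0, 0, 0, 0, 0, 0, 0, 0, 0, 0, 0, 0, 0, 0, 0, 0, 0, 0, 0, 0, 0, 0, 0, 0], "hand": 1}}

```text
clock: 21.95
tcp_pos: [0.5244, -0.0064, 0.0116]
orientation: [-3.122, 0.354, -0.0]
contact_force: [-1.8, -0.4, 4.1]
grip_width: 0.0337
```

Call:
{"name": "send_rows", "arguments": {"moves": [0, 0, -1, 0, 0, 0, -1.8, 0, 2, 0, -1.8, 0, 4, 0, -1.8, 0, 6, 0, -1.8, 0, 8, 0, -1.8, 0, 8, 0, -1.8, 0, 8, 0, -1.8, 0]}}

```text
clock: 22.95
tcp_pos: [0.5283, -0.0077, 0.0121]
orientation: [3.121, -0.352, -0.011]
contact_force: [-7.3, 0.9, -2.0]
grip_width: 0.0336
```

```bash
python3 look.py 17;python3 z.py 17; python3 ball.py 17
```

```text
22.95 [ 0.52832861 -0.0077362   0.01214558] [-7.33740904  0.89806104 -1.96575856] 0.03364013976969324 -12.88
17 [311.8 165.3  53. ] [287.9 208.8  45. ] [677.8 -29.4  -9.1] 85.3
```

View pics/z17.png

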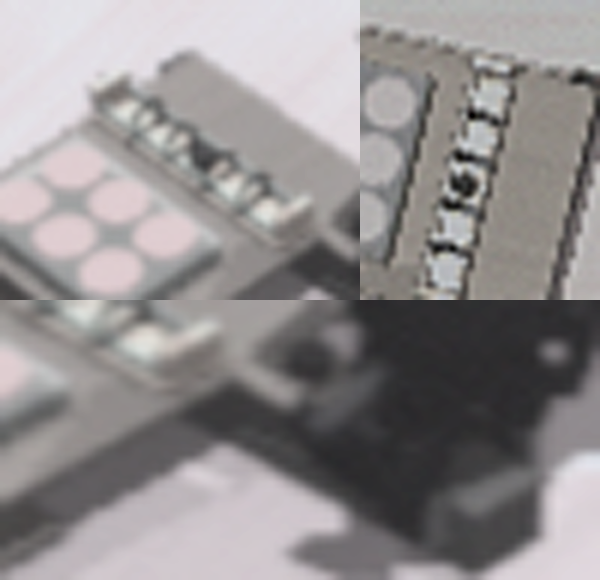

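Call:
{"name": "send_rows", "arguments": {"moves": [1.5, 0, -0.1, 0, 3, 0, -0.2, 0, 4, 0, -0.2, 0, 4, 0, -0.2, 0, 4, 0, -0.2, 0]}}

```text
clock: 23.68
tcp_pos: [0.5321, -0.0087, 0.0123]
orientation: [3.121, -0.353, -0.011]
contact_force: [-7.4, 0.6, -1.8]
grip_width: 0.0332
```

```bash
python3 look.py 18;python3 ball.py 18
```

```text
23.675 [ 0.53208145 -0.00868294  0.01225285] [-7.43747454  0.64306714 -1.83264172] 0.033228445968643334 -12.89
18 [312.1 164.2  54. ] [287.9 207.8  46. ] [680.4 -31.1  -6.2] 88.2
```

Call:
{"name": "send_rows", "arguments": {"moves": [-1, 0, 0.4, 0, -2, 0, 0.8, 0, -2, 0, 0.8, 0, -2, 0, 0.8, 0]}}

```text
clock: 24.28
tcp_pos: [0.5321, -0.0086, 0.012]
orientation: [3.121, -0.353, -0.006]
contact_force: [-5.6, 0.5, -3.2]
grip_width: 0.0331
```

Call:
{"name": "send_rows", "arguments": {"moves": [0, 0, 0, 0, 0, 0, 0, 0, 0, 0, 0, 0, 0, 0, 0, 0, 0, 0, 0, 0, 0, 0, 0, 0, 0, 0, 0, 0, 0, 0, 0, 0], "hand": 0.3}}

```text
clock: 25.28
tcp_pos: [0.534, -0.0086, 0.0126]
orientation: [3.122, -0.354, -0.0]
contact_force: [-0.3, -0.7, -1.0]
grip_width: 0.06
```

```bash
python3 look.py 19;python3 ball.py 19;python3 z.py 19
```

```text
25.275 [ 0.53398135 -0.00855637  0.01259536] [-0.2634579  -0.66270863 -1.02882831] 0.059975461140588306 -12.93
19 [312.2 163.3  49. ] [287.9 208.2  46. ] [683.1 -32.   -9.4] 91.7
```

View pics/z19.png

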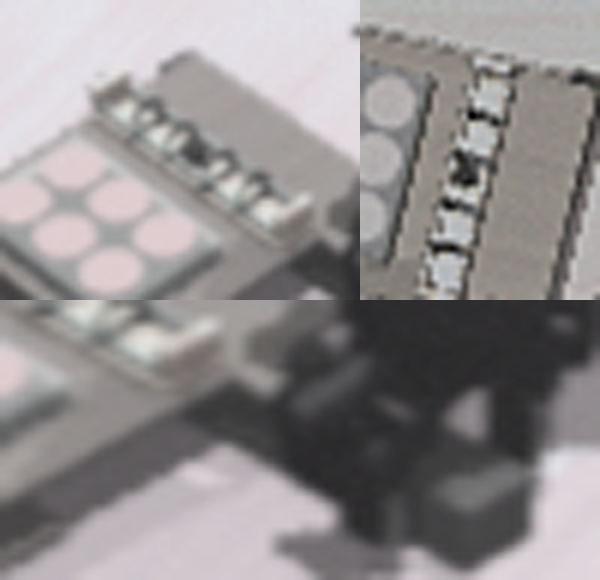

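Call:
{"name": "send_rows", "arguments": {"moves": [0, 0, -8, 0, 0, 0, -25, 0, 0, 0, -50, 0, 0, 0, -80, 0, 0, 0, -120, 0, 0, 0, -160, 0, 0, 0, -200, 0, 0, 0, -220, 0], "hand": 0.15}}

```text
clock: 26.38
tcp_pos: [0.5348, -0.0086, 0.2365]
orientation: [-3.121, 0.354, -0.007]
contact_force: [-0.3, 0.3, -0.8]
grip_width: 0.0725
```

Call:
{"name": "send_rows", "arguments": {"moves": [0, 40, 0, 0, 0, 80, 0, 0, 0, 120, 0, 0, 0, 160, 0, 0, 0, 200, 0, 0, 0, 240, 0, 0, 0, 260, 0, 0, 0, 260, 0, 0]}}

```text
clock: 27.38
tcp_pos: [0.4751, -0.2636, 0.2338]
orientation: [3.12, -0.359, 0.002]
contact_force: [-0.9, 0.5, -0.0]
grip_width: 0.0727
```

```bash
python3 look.py 20;python3 ball.py 20;python3 - <<'E'
from h import *
s=load('side20');t=load('top20')
cv2.imwrite('pics/f.png',np.hstack([crop(s,230,160,330,250,4,''),crop(t,270,130,360,220,4,'')]))
cv2.imwrite('pics/f2.png',np.hstack([crop(s,245,170,290,215,8,''),crop(t,295,140,340,185,8,'')]))
E
```

```text
27.375 [ 0.4750947  -0.2635856   0.23376308] [-0.86420063  0.51914979 -0.01075651] 0.07271775379491263 -13.13
20 [312.2 163.3  50. ] [288.4 207.9  47. ] [681.9 -32.3  -7.5] 93.2
```

View pics/f.png

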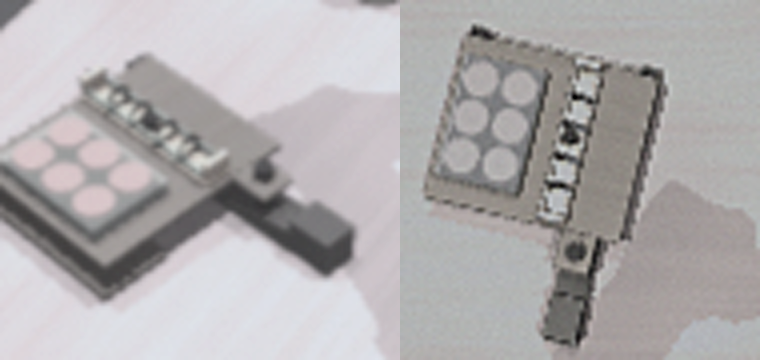

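View pics/f2.png

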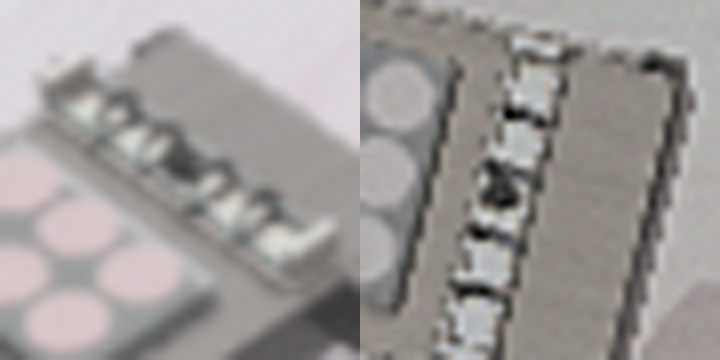

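```bash
python3 - <<'E'
from shot import *
s,t=shot('21')
d=cv2.absdiff(load('top0')['img'],t['img']).max(2)
cv2.imwrite('pics/full.png',t['img'][:,:,::-1])
print(r.get_obs()['qvel'].round(3),r.hand_in())
E
python3 ball.py 21
```

```text
the job is handed in; nothing more can be done
[-0.002  0.006  0.001  0.001  0.001 -0.004  0.002] None
21 [312.1 163.3  51. ] [288.2 207.8  47. ] [682.1 -31.7  -6.6] 92.4
```

View pics/full.png

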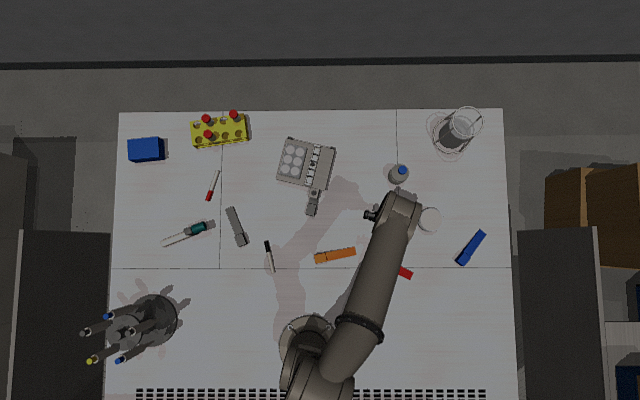

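The wedge shim is in place under the screw foot and released, with the level's ball resting between the two middle rings. I handed the job in at about 27.5 s of the 70 s allowed, with the arm clear of the stand.

- **Choice of part:** I took the tapered shim on the right (top picture, about 379, 213). The packer at about (237, 225) was left alone.
- **Insertion:** I carried the shim low to the foot, set it on the deck and slid it in thin end first. The first push went slightly far, with the ball at about +11 to +15 mm, on or just short of the rear middle ring but well short of the far outer ring. I drew it back, which left the ball at about −9 mm, and then eased it in again.
- **Failed push:** One corrective push did not move the shim, because the hand was pressing it down with about 29 N. I unloaded the hand and repeated the push, and it then moved. The largest force I read at the wrist was about 39 N, at the end of one of the pushes.
- **Last checks:** After release and retreat the ball sat at about +3 to +6 mm from the top view and about +2 mm from the side view. It did not move across the last three pictures. The shim looks flat on the deck, and nothing else appears to have moved in the last top picture, judged by eye.
- **Disagreements:** The two cameras differ by about 5 mm in absolute position. My automatic ball finder failed in the side view because it locked onto another dark spot, so I read the side view by eye.

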